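# Prove a dry frame corner with the square, then show the rail to the camera

### The job

Check the dry-fitted near rail of the small wooden picture frame: lay the aluminium assembly square flat on the table inside the frame, home in either corner at the near rail with its two outer faces flush along the rail and the side bar, and leave it there. Then lift the near rail up out of its notches, leaving the square and the rest of the frame where they lie and the other things on the table undisturbed. Finish holding the rail still in the gripper in front of the small tripod camera (do not put it down or let go): its middle on the lens's line of sight about 24 cm from the lens, its notched underside square to the lens, its length level.

Things in the scene. Friction and masses are not known exactly. Their poses are not given: they have to be found in the camera images.
- frame: Three glued sides of a pale wooden picture frame with crossed, overhanging corners, loose on the table, 0.5 kg. Bars 30 mm wide, 22 high. Origin on the table at the whole frame's centre; x from the near to the far rail, y along the rails to the left, z up. Side bars at y = +-137 mm, x -121 to 121, notched 11 mm deep from above at x = -80 for the near rail. Far rail at x = 80, 360 long
- corner_left (a point): On the table: the frame's inside corner between the near rail (seated) and the left side bar, at x = -65, y = 122 mm of the frame. With the square home here its heel is at this point and its own x runs along the frame's -y, its y along the frame's x
- corner_right (a point): On the table: the frame's inside corner between the near rail (seated) and the right side bar, at x = -65, y = -122 mm of the frame. With the square home here its heel is at this point and its own x and y run along the frame's x and y
- rail: The loose near rail, pale wood, 360 x 30 x 22 mm, 0.13 kg, nearest the robot; no dowel pins. Origin mid-underside; x across (toward the far rail), y along, z up. Two notches in its underside, 11 deep, 32 wide, at y = +-137 mm, sit over the side bars with 1 mm play; seated at frame x = -80, y = 0, z = 0. Inner face at its x = +15. Lifts straight up; free after 11 mm
- square: Aluminium assembly square, 16 mm high, lying flat, 0.16 kg. Two legs 100 mm long, 16 wide run along its +x and +y from the outer heel at (-47, -47) mm. A diagonal brace 10 mm thick joins the legs. Origin: underside, mid-brace. Pinch the brace there from above, fingers closing along the heel-origin line; 37 mm of open window lies between brace and the heel's inner corner
- square_heel (a point): The assembly square's outer heel corner, on its underside: where the planes of its two outer leg faces meet
- camera_head: Black camera, 92 mm wide, 30 mm high, on a small tripod that stands fixed on the table beyond the frame (feet about 50 mm round it); the head is tilted up by 50 degrees from level, toward the robot's side. Origin: centre of the lens front, 100 mm above the table. x points out of the lens along its line of sight, y is level (along the wide side), z completes the frame
- focus (a point): The point on the line of sight 240 mm in front of the lens where the middle of the rail's underside shall be held (about 284 mm above the table)
- masking_tape: Bystander: roll of masking tape lying flat, 100 mm across, 25 mm high; leave alone. Origin under its middle
- glue_bottle: Bystander: white glue bottle lying on its side, 186 mm long, 71 mm high; leave alone. Origin under its middle
- pencil: Bystander: yellow pencil, 150 mm; leave alone. Origin under its middle
- eraser: Bystander: small eraser in a card sleeve, 45 mm; leave alone. Origin under its middle
Not all that is in view belongs to the job. Of the things shaped like the part that bears camera_head, the black one is meant.

How it is judged (in metres and radians):
On the way:
1. the square lies released and flat, home in a corner of the near rail: heel within 3 mm of both faces and legs within 2 degrees, while the rail sits in its notches (((y of square_heel in the frame of frame between 0.119 and 0.125 m and x of square_heel in the frame of rail between 0.0125 and 0.018 m and y of square in the frame of frame below 0.095 m and angle between the x axis of square and the y axis of frame, either way round below 0.035 rad and angle between the x axis of square and the y axis of rail, either way round below 0.035 rad) or (y of square_heel in the frame of frame between -0.125 and -0.119 m and x of square_heel in the frame of rail between 0.0125 and 0.018 m and y of square in the frame of frame above -0.095 m and angle between the x axis of square and the x axis of frame, either way round below 0.035 rad and angle between the x axis of square and the x axis of rail, either way round below 0.035 rad)) and height (world z) of square_heel between -0.003 and 0.004 m and height (world z) of square between -0.003 and 0.004 m and angle between square's own z axis and vertical below 0.06 rad and contact force between the fingers and square below 0.1 N and x of square in the frame of frame above -0.04 m and x of rail in the frame of frame between -0.084 and -0.076 m and y of rail in the frame of frame between -0.004 and 0.004 m and z of rail in the frame of frame between -0.003 and 0.004 m), for 0.3 s.
At the end, for the whole second after the job is handed in: Rail held still in the fingers: middle of its underside within 25 mm of the focus point, underside square to the lens and length level across the picture within 8 degrees, touching neither frame nor camera. Square flat, released, still in its corner within 6 mm and 4 degrees; frame flat (((y of square_heel in the frame of frame between 0.116 and 0.128 m and x of square_heel in the frame of frame between -0.071 and -0.059 m and y of square in the frame of frame below 0.095 m and angle between the x axis of square and the y axis of frame, either way round below 0.07 rad) or (y of square_heel in the frame of frame between -0.128 and -0.116 m and x of square_heel in the frame of frame between -0.071 and -0.059 m and y of square in the frame of frame above -0.095 m and angle between the x axis of square and the x axis of frame, either way round below 0.07 rad)) and height (world z) of square_heel between -0.003 and 0.004 m and height (world z) of square between -0.003 and 0.004 m and angle between square's own z axis and vertical below 0.06 rad and contact force between the fingers and square below 0.1 N and x of square in the frame of frame above -0.04 m and height (world z) of frame below 0.005 m and angle between frame's own z axis and vertical below 0.05 rad and distance between rail and focus below 0.025 m and angle between the z axis of rail and the x axis of camera_head, either way round below 0.14 rad and angle between the y axis of rail and the y axis of camera_head, either way round below 0.14 rad and angle between rail's own z axis and vertical below 1.2 rad and linear speed of rail below 0.02 m/s and contact force between the fingers and rail above 1 N and contact force between rail and frame below 0.1 N and contact force between rail and camera_head below 0.1 N); the arm keeps its last pose, push and grip.
It fails at once if a bystander is pushed more than 30 mm (distance of any of masking_tape, glue_bottle, pencil, eraser from where it was at the start of the episode above 0.03 m).
It fails at once if the frame is pushed more than 50 mm or tipped (distance of frame from where it was at the start of the episode above 0.05 m or angle between frame's own z axis and vertical above 0.15 rad).
It also fails if it takes over 58 s, if anything falls off the work surface, if the arm or the gripper's body presses on something with over 40 N, if the wrist force passes 120 N, or if a joint passes its speed limit or range.

### The arm

A 6-joint arm with a two-finger parallel gripper is mounted at the origin on a cart in front of the work surface, level with it; the furniture and walls round the work are solid. World frame = base frame: x ahead of the robot, y to its left, z up, the work surface at z = 0. Lengths are in mm, angles in degrees, forces in N, time in s.
With the tool pointing down it reaches from about 300 to 850 mm from the base axis. Payload 4.2 kg.
Tool frame: the origin (TCP) lies between the finger pads; the fingertips stand 14 mm ahead of it and the grasp point (between the pads) lies 5 mm behind it; z points along the fingers, y is the line along which they close (so a half turn about z gives the same grasp; the last joint's range is limited). The gripper opens to 91 mm and grips with 3 to 60 N. Pads are 32 mm wide; open, the fingers measure 118 mm over their backs; the gripper's body (76 mm by 178 mm) begins 60 mm behind the grasp point.
Start: joints at [69.041, 18.312, 89.639, -0, 72.044, -1.146], TCP at [194.898, 540.977, 227.976] pointing down, gripper open.
Joint ranges: [-177.97, 177.97], [-48.28, 115.42], [12.27, 149.76], [-77.06, 257.06], [2.81, 150.46], [-146.56, 146.56]. Speed limits (degrees/s): [147.25, 147.25, 180, 180, 180, 180].

### API

Orientations are given as [roll, pitch, yaw] about the fixed x, y, z axes, in that order (R = Rz(yaw) Ry(pitch) Rx(roll)).
In Python, from workcell import * gives the robot as it stands. The module is installed in compiled form; this text tells all that it offers.
- The arm moves only by the tool send_rows, never from a script. Its argument "deltas" is a list of rows, each a list of 2 entries, a list of its own where there are three numbers: the shift along the tool's x, y, z normalised to -1 to 1, where 1 is 0.5 m, then the turn, a rotation vector about the tool's x, y, z normalised to -1 to 1, where 1 is 0.5 rad. A call has 1 to 10 rows; each row shifts and turns the commanded pose from where the row before left it, along the tool's axes as they then stand; what a row does not reach is not made up. A row lasts 1/10 s, in which the tool goes at most 50 mm and 8.59 degrees, less where a joint would pass 70% of its speed; a pose out of reach is approached as far as the arm can. A call with a number of a shift or a turn outside -1 to 1 is refused whole. A call with a gripper value outside its range is refused whole. "grip" is the closure, from 0 (fully open) to 1 (shut), set as the call begins (left out, the last holds). The fingers move at their own pace and stop on an object; "grip_force" is the grip in N (left out, the last holds). Time passes only in rows, so rows that do not move let the fingers close. It gives the time, the measured TCP pose, the force, the opening and the grip force at its end, in the units of the state.
- state(): the state, without advancing time (a new reading comes with each control period).
- grab_frame(name): name is "scene" or "top"; returns the picture (400x640x3 uint8, red, green, blue); there is no depth.
- calibration(name): a dict with "mtx" (3x3 intrinsics, pixels), "D" ([k1, k2, p1, p2, k3] as OpenCV has them; the pictures are not rectified), "R" (3x3) and "t" (3): a world point X has camera coordinates R X + t. Camera axes: x right, y down, z forward; pixel columns grow to the right and rows downward; lengths in mm; the calibration is good to about 2 mm. A picture is of the moment at which its call begins. calibration takes no time and is no camera call.
- job_done(): hands the job in; it is judged then, once.
Trained networks look in the newest picture that a camera, given by its name, has taken for a name from the list of things; names that differ only in an ending like _2 or _b are one class to them, and where a whole thing is asked for, a point or a joint stands for the part that bears it (a point fixed in the world has none). Each returns a list of dicts, best first, with "p" (0 to 1); they miss things now and then, are a little off and sometimes report something else, mostly with a low value. They report only what shows in the picture. A call takes as long as a camera call. They do not tell look-alikes from the thing itself.
- trace(camera, label): "pixels" (400x640 bool, what is visible of it) and "bbox" ([left, top, width, height] in pixels, round what is visible of it).
The state is a dict: "time_s": time; "qpos": joint angles; "qvel": joint speeds; "effort": joint torques, N m; "ee_pos": TCP position; "ee_rot": TCP orientation; "force": force on the tool from outside, world axes, zero at the start; "torque": the same for the moment, N m; "gripper_width": finger opening in mm; "gripper_force": force on a finger pad.
Only numpy, scipy, OpenCV 4.12 (cv2) and the standard library are available. Lean on these libraries where they do the work, as an engineer would, in place of code of your own. Each camera call takes 0.05 s, during which the arm holds its last target. There are 200 camera calls.

## Working session

There is one attempt and no reset: what is moved stays moved. The work goes in short steps, Python scripts to look and compute and a tool call to move; the robot and the scene stay as the last step left them, time stands still between calls to the robot, and variables do not carry over. Pictures are saved under pics/ and viewed, at most 10 in all, crops included, and the job is handed in when it is done.

Besides the shell and the picture viewer there is one more tool, called as a command line: name --argument value ..., lists and objects as JSON in quotes. send_rows: Moves the arm, as the interface text tells. Scaled input: -1 to 1 covers 0.5 m each way for a shift and 0.5 rad each way for a turn. Its arguments: {"type":"object","properties":{"deltas":{"type":"array","items":{"type":"array"}},"grip":{"type":"number"},"grip_force":{"type":"number"}},"required":["deltas"]}

```bash
mkdir -p pics; python3 - <<'E'
from workcell import *
import cv2,numpy as np
for n in("scene","top"):
    im=grab_frame(n); cv2.imwrite(f"pics/{n}0.png",im[:,:,::-1])
    c=calibration(n); R=np.array(c["R"]);print(n,np.round(c["mtx"],1).tolist(),c["D"],"pos",np.round(-R.T@np.array(c["t"])),np.round(R,2).tolist())
    for l in("frame","rail","square","camera_head","masking_tape","glue_bottle","pencil","eraser"):
        print(l,[(d["bbox"],round(d["p"],2)) for d in trace(n,l)][:4])
print(state())
E
```

```text
scene [[385.1, 0.0, 323.3], [0.0, 385.1, 197.7], [0.0, 0.0, 1.0]] [-0.03504893  0.          0.          0.          0.        ] pos [-224. -494.  831.] [[0.54, -0.84, 0.02], [-0.47, -0.32, -0.82], [0.7, 0.44, -0.57]]
frame [([370.6, 196.4, 25.9, 13.2], 0.7), ([259.0, 213.5, 129.0, 88.3], 0.59)]
rail [([259.6, 231.5, 92.4, 71.9], 0.93)]
square [([392.2, 282.5, 39.2, 42.3], 0.8)]
camera_head [([225.0, 204.6, 31.8, 23.3], 0.72), ([398.5, 230.4, 33.1, 24.7], 0.69), ([369.7, 196.6, 28.8, 17.1], 0.61)]
masking_tape [([216.4, 238.4, 11.7, 12.4], 0.68)]
glue_bottle [([444.3, 268.0, 38.1, 46.8], 0.9)]
pencil []
eraser [([216.3, 240.8, 11.5, 14.5], 0.63)]
top [[380.1, 0.0, 321.7], [0.0, 380.1, 195.7], [0.0, 0.0, 1.0]] [-0.07413304  0.          0.          0.          0.        ] pos [ 447.  -18. 1470.] [[0.03, -1.0, -0.01], [-0.99, -0.03, -0.11], [0.11, 0.01, -0.99]]
frame [([279.1, 181.5, 96.5, 70.7], 0.96)]
rail [([273.4, 227.1, 92.1, 19.6], 0.86)]
square [([391.4, 218.9, 33.7, 23.3], 0.58)]
camera_head [([383.0, 178.6, 20.0, 11.3], 0.79), ([337.4, 142.1, 24.6, 13.7], 0.75)]
masking_tape [([
[... 213 characters left out ...]
 177.0, 97.0, 78.9], 0.31)]
{'time_s': 0.9, 'qpos': array([ 6.90419808e+01,  1.83097258e+01,  8.96365292e+01, -9.71748755e-04,
        7.20464895e+01, -1.14594953e+00]), 'qvel': array([ 0.03660624,  0.03480849,  0.08521969,  0.01993924, -0.18170848,
        0.00844053]), 'effort': array([-1.46223119e-03, -4.12325442e+01, -2.32230914e+01,  7.25925551e-02,
        3.75306665e-02, -5.83604972e-06]), 'ee_pos': array([194.89928418, 540.98084928, 228.01451439]), 'ee_rot': array([1.79992764e+02, 1.06939010e-03, 1.60188230e+02]), 'force': array([ 0.19124098, -0.21074131, -0.29160544]), 'torque': array([-0.01056291, -0.01344854, -0.03064094]), 'gripper_force': 0.0, 'gripper_width': 91.08825891101222}
```

View pics/scene0.png

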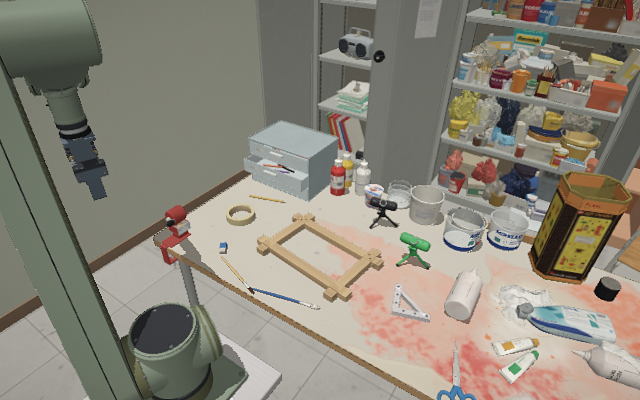

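View pics/top0.png

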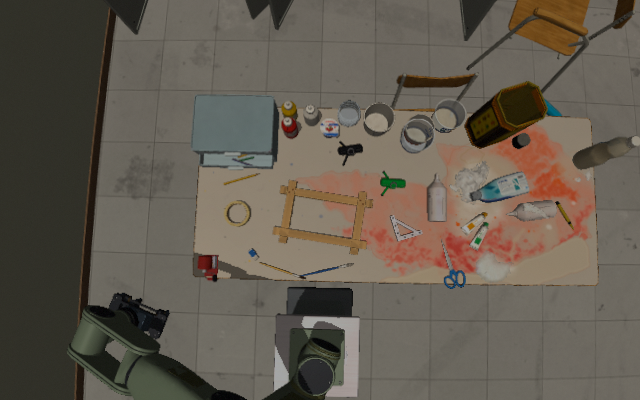

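```bash
python3 - <<'E'
import cv2,numpy as np
t=cv2.imread("pics/top0.png");s=cv2.imread("pics/scene0.png")
cv2.imwrite("pics/c1.png",np.vstack([cv2.resize(t[135:195,330:410],None,fx=5,fy=5,interpolation=2),cv2.resize(s[190:250,360:440],None,fx=5,fy=5,interpolation=2)]))
cv2.imwrite("pics/c2.png",cv2.resize(t[170:270,270:430],None,fx=5,fy=5,interpolation=2))
E
```

```text
(no output)
```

View pics/c1.png

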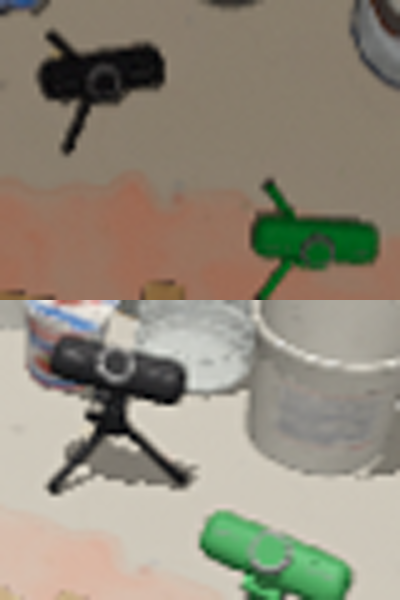

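View pics/c2.png

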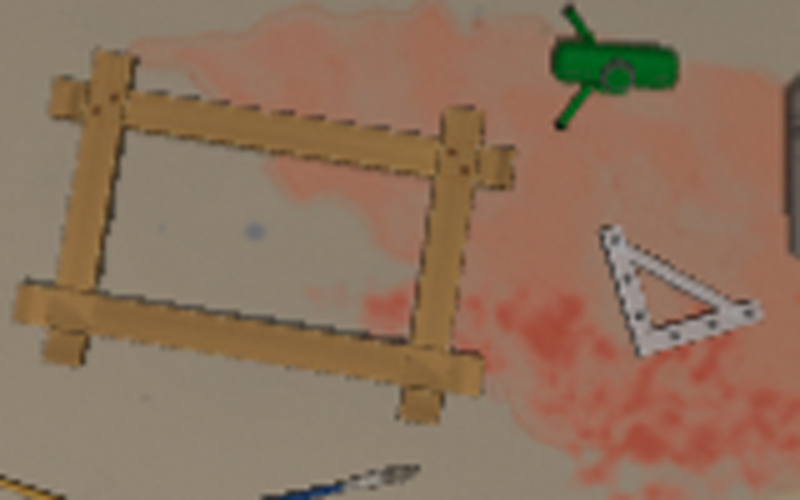

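```bash
cat >h.py <<'E'
from workcell import *
import cv2,numpy as np
from scipy.optimize import minimize
from scipy.spatial.transform import Rotation as Ro
from itertools import product
C={n:calibration(n) for n in("scene","top")}
def proj(n,P):
    c=C[n];return cv2.projectPoints(np.asarray(P,float).reshape(-1,1,3),cv2.Rodrigues(np.array(c["R"]))[0],np.array(c["t"],float),np.array(c["mtx"]),np.array(c["D"]))[0][:,0]
def T(x,y,yaw,P):
    return Ro.from_euler('z',yaw,degrees=True).apply(P)+[x,y,0]
def box(x0,x1,y0,y1,z0,z1): return np.array(list(product((x0,x1),(y0,y1),(z0,z1))),float)
FRAME=[box(-121,121,122,152,0,22),box(-121,121,-152,-122,0,22),box(65,95,-180,180,0,22)]
FR0=[box(-121,121,122,152,0,11),box(-121,121,-152,-122,0,11),box(-65,121,122,152,0,22),box(-65,121,-152,-122,0,22),box(-121,-95,122,152,0,22),box(-121,-95,-152,-122,0,22),box(65,95,-180,180,11,22),box(65,95,-121,121,0,22)]
RAIL=[box(-95,-65,-180,180,11,22),box(-95,-65,-121,121,0,11)]
FULL=FR0+RAIL
r=np.sqrt(.5)
br=lambda s,t:[s*r+t*-r,s*r+t*r]
# brace: along (1,-1), thickness 10 about origin; legs from heel (-47,-47); brace ends within the legs
L=36*1.41
BR=np.array([[*br(s,t),z] for s in(-5,5) for t in(-50,50) for z in(0,16)])
SQ=[box(-47,53,-47,-31,0,16),box(-47,-31,-47,53,0,16),BR]
S=6
def render(n,parts,roi):
    x0,y0,w,h=roi;m=np.zeros((h*S,w*S),np.uint8)
    for P in parts:
        q=cv2.convexHull((((proj(n,P)+.5-[x0,y0])*S-.5)*16).astype(np.float32)).round().astype(np.int32)
        cv2.fillConvexPoly(m,q,255,shift=4)
    return cv2.resize(m,(w,h),interpolation=cv2.INTER_AREA)/255.
def roi(m,p=10):
    ys,xs=np.nonzero(m);return xs.min()-p,ys.min()-p,xs.max()-xs.min()+2*p,ys.max()-ys.min()+2*p
def fit(build,x0,masks,step):
    R={n:roi(m) for n,m in masks.items()}
    O={n:m[R[n][1]:R[n][1]+R[n][3],R[n][0]:R[n][0]+R[n][2]].astype(float) for n,m in masks.items()}
    f=lambda v:sum(np.sum((render(n,build(v),R[n])-O[n])**2)/O[n].sum() for n in masks)
    x0=np.array(x0,float)
    for k in(1,.3):
        sx=np.vstack([x0]+[x0+np.eye(len(x0))[i]*step[i]*k for i in range(len(x0))])
        o=minimize(f,x0,method="Nelder-Mead",options=dict(initial_simplex=sx,xatol=.02,fatol=1e-5,maxiter=400));x0=o.x
    return o.x,o.fun
def ray(n,uv):
    c=C[n];p=cv2.undistortPoints(np.array([[uv]],float),np.array(c["mtx"]),np.array(c["D"]))[0,0]
    R=np.array(c["R"]);return -R.T@np.array(c["t"]),R.T@[*p,1]
def onz(n,uv,z):
    o,d=ray(n,uv);return o+d*(z-o[2])/d[2]
E
cat >m.py <<'E'
from h import *
M={n:{} for n in C}
for n in C:
    grab_frame(n)
    for l in("frame","rail","square","camera_head"):
        d=[e for e in trace(n,l)]
        if l=="camera_head": d=[e for e in d if abs(e["bbox"][0]-{"scene":370,"top":337}[n])<8]
        if l=="frame" : d=[e for e in d if e["bbox"][2]>60]
        if d: M[n][l]=d[0]["pixels"]
        print(n,l,len(d),d and d[0]["pixels"].sum())
np.save("masks.npy",M,allow_pickle=True)
mv=np.hstack([cv2.resize((M[n]["frame"]*90+M[n]["rail"]*90+M[n]["square"]*200+M[n]["camera_head"]*200).clip(0,255).astype(np.uint8)[y:y+170,x:x+200],None,fx=2,fy=2,interpolation=0) for n,x,y in(("scene",250,180),("top",260,120))])
cv2.imwrite("pics/masks.png",mv)
sq0=onz("top",(398.4,240.4),8);print("heel",sq0)
fc=(onz("top",(273+5,227+8),22)+onz("top",(370,192),22))/2
for ns in(("top",),("scene",),("top","scene")):
    fm={n:M[n]["frame"]|M[n]["rail"] for n in ns}
    print(ns,"frame",*fit(lambda v:[T(*v,P) for P in FULL],[550,30,-10],fm,[15,15,4]))
    yaw=-90+19
    o=sq0[:2]+Ro.from_euler('z',yaw,degrees=True).apply([47,47,0])[:2]
    print(ns,"square",*fit(lambda v:[T(*v,P) for P in SQ],[*o,yaw],{n:M[n]["square"] for n in ns},[8,8,5]))
def cam(v):
    x,y,yaw,D=v;A=Ro.from_euler('zy',[yaw,-50],degrees=True)
    return [A.apply(box(-abs(D),0,-46,46,-15,15))+[x,y,100]]
p=onz("top",(350.6,151.4),100);print("lens",p, onz("scene",(383.4,203),100))
for ns in(("top",),("scene",),("top","scene")):
    print(ns,"cam",*fit(cam,[p[0],p[1],190,30],{n:M[n]["camera_head"] for n in ns},[8,8,10,10]))
E
python3 m.py
```

```text
scene frame 1 2117
scene rail 1 1326
scene square 1 682
scene camera_head 1 289
top frame 1 1527
top rail 2 803
top square 1 290
top camera_head 1 219
heel [ 441.68474925 -302.88780638    8.        ]
('top',) frame [524.77980058  -9.99461352  -7.66856401] 0.07358712847353754
('top',) square [ 499.24980518 -329.41874884  -73.02292212] 0.10415516578504289
('scene',) frame [526.57852604 -11.68800036  -7.72818164] 0.06357590603099132
('scene',) square [ 498.78606263 -328.71825271  -72.55849074] 0.05382067127351199
('top', 'scene') frame [525.52056137 -10.68106194  -7.72423942] 0.150326353860294
('top', 'scene') square [ 499.00432782 -329.00069441  -72.62837031] 0.1630693939172333
lens [ 762.69241813 -107.10061046  100.        ] [ 760.92725113 -111.48870316  100.        ]
('top',) cam [ 766.56852419 -105.52593224  193.19492005   17.23330552] 0.12043629162650825
('scene',) cam [ 734.56022258 -122.48613283  186.41445455   28.48472595] 0.19035079667256008
('top', 'scene') cam [ 766.22150972 -106.15429184  188.0514886    10.52060624] 0.9484371438443001
```

```bash
python3 - <<'E'
from h import *
M=np.load("masks.npy",allow_pickle=True).item()
for n in C:
    m=M[n]["camera_head"];m=(cv2.morphologyEx(m.astype(np.uint8),cv2.MORPH_OPEN,np.ones((5,5))) if n=="scene" else m)
    ys,xs=np.nonzero(m);P=np.c_[xs,ys].astype(float);c=P.mean(0);v=np.linalg.svd(P-c,full_matrices=0)[2][0]
    a=onz(n,c-10*v,95);b=onz(n,c+10*v,95);d=b-a
    print(n,c,v,np.degrees(np.arctan2(d[1],d[0]))%180+90)
for n,a,b in(("top",(340.5,151),(360.5,148)),("scene",(373.5,201),(394.5,206.2))):
    d=onz(n,b,95)-onz(n,a,95);print(n,np.degrees(np.arctan2(d[1],d[0]))%180+90,np.linalg.norm(d))
print(C["scene"]["R"][0])
E
```

```text
scene [383.6013986  204.07342657] [0.9731386  0.23022004] 191.3887553764021
top [349.50228311 148.73059361] [-0.98564194  0.16884897] 191.45695977778857
top 190.24475257431465 74.84972579656164
scene 190.3120684169041 71.80669620260083
[ 0.54375723 -0.83894992  0.02216114]
```

```bash
cat >p.py <<'E'
from h import *
def down(psi): return Ro.from_euler('xyz',[180,0,psi],degrees=True)
def plan(pos,R,n):
    s=state();p=np.array(s["ee_pos"]);R0=Ro.from_euler('xyz',s["ee_rot"],degrees=True)
    w=(R0.inv()*R).as_rotvec()/n
    A=sum((R0*Ro.from_rotvec(w*k)).as_matrix() for k in range(n))
    d=np.linalg.solve(A,np.array(pos)-p)
    print("t",round(s["time_s"],2),np.round(p,1),np.round(s["ee_rot"],2),"w",round(s["gripper_width"],1),"F",np.round(s["force"],1))
    print(n,"rows:",[np.round(d/500,4).tolist(),np.round(w/.5,4).tolist()])
E
python3 -c "
from p import *
plan([499,-329,130],down(62.4),30)"
```

```text
t 1.4 [194.9 541.  228. ] [180.    -0.   160.19] w 91.1 F [-0.2  0.2  0.2]
30 rows: [[-0.0694, -0.0044, 0.0065], [0.0, -0.0, 0.1138]]
```

send_rows --deltas '[[[-0.0694,-0.0044,0.0065],[0,0,0.1138]],[[-0.0694,-0.0044,0.0065],[0,0,0.1138]],[[-0.0694,-0.0044,0.0065],[0,0,0.1138]],[[-0.0694,-0.0044,0.0065],[0,0,0.1138]],[[-0.0694,-0.0044,0.0065],[0,0,0.1138]],[[-0.0694,-0.0044,0.0065],[0,0,0.1138]],[[-0.0694,-0.0044,0.0065],[0,0,0.1138]],[[-0.0694,-0.0044,0.0065],[0,0,0.1138]],[[-0.0694,-0.0044,0.0065],[0,0,0.1138]],[[-0.0694,-0.0044,0.0065],[0,0,0.1138]]]' --grip 0.76 --grip_force 20

```text
time_s: 2.4
ee_pos: [465.9, 328.2, 195.4]
ee_rot: [180.0, -0.0, 127.5]
force: [0.1, 0.4, -0.2]
gripper_width: 22.1
gripper_force: 0.0
```

send_rows --deltas '[[[-0.0694,-0.0044,0.0065],[0,0,0.1138]],[[-0.0694,-0.0044,0.0065],[0,0,0.1138]],[[-0.0694,-0.0044,0.0065],[0,0,0.1138]],[[-0.0694,-0.0044,0.0065],[0,0,0.1138]],[[-0.0694,-0.0044,0.0065],[0,0,0.1138]],[[-0.0694,-0.0044,0.0065],[0,0,0.1138]],[[-0.0694,-0.0044,0.0065],[0,0,0.1138]],[[-0.0694,-0.0044,0.0065],[0,0,0.1138]],[[-0.0694,-0.0044,0.0065],[0,0,0.1138]],[[-0.0694,-0.0044,0.0065],[0,0,0.1138]]]'

```text
time_s: 3.4
ee_pos: [578.5, 4.0, 162.8]
ee_rot: [180.0, -0.0, 94.8]
force: [1.2, -0.3, 0.3]
gripper_width: 22.1
gripper_force: 0.0
```

send_rows --deltas '[[[-0.0694,-0.0044,0.0065],[0,0,0.1138]],[[-0.0694,-0.0044,0.0065],[0,0,0.1138]],[[-0.0694,-0.0044,0.0065],[0,0,0.1138]],[[-0.0694,-0.0044,0.0065],[0,0,0.1138]],[[-0.0694,-0.0044,0.0065],[0,0,0.1138]],[[-0.0694,-0.0044,0.0065],[0,0,0.1138]],[[-0.0694,-0.0044,0.0065],[0,0,0.1138]],[[-0.0694,-0.0044,0.0065],[0,0,0.1138]],[[-0.0694,-0.0044,0.0065],[0,0,0.1138]],[[-0.0694,-0.0044,0.0065],[0,0,0.1138]]]'

```text
time_s: 4.4
ee_pos: [498.7, -329.8, 130.3]
ee_rot: [180.0, -0.0, 62.2]
force: [-0.3, 0.1, -0.9]
gripper_width: 22.0
gripper_force: 0.0
```

```bash
python3 -c "
from p import *
plan([499,-329,60],down(62.4),5)
plan([499,-329,17],down(62.4),8)"
```

```text
t 4.4 [ 498.7 -329.8  130.3] [179.97  -0.    62.25] w 22.0 F [-0.3  0.1 -0.9]
5 rows: [[0.0004, -0.0001, 0.0281], [0.0002, -0.0, -0.001]]
t 4.4 [ 498.7 -329.8  130.3] [179.97  -0.    62.25] w 22.0 F [-0.3  0.1 -0.9]
8 rows: [[0.0002, -0.0, 0.0283], [0.0001, -0.0, -0.0007]]
```

Go down slowly (113.3 mm) and close.

send_rows --deltas '[[[0.0016,0,0.04],[0,0,-0.005]],[[0,0,0.04],[0,0,0]],[[0,0,0.04],[0,0,0]],[[0,0,0.04],[0,0,0]],[[0,0,0.03],[0,0,0]],[[0,0,0.016],[0,0,0]],[[0,0,0.01],[0,0,0]],[[0,0,0.0106],[0,0,0]],[[0,0,0],[0,0,0]],[[0,0,0],[0,0,0]]]'

```text
time_s: 5.4
ee_pos: [499.9, -327.9, 17.6]
ee_rot: [179.9, 0.0, 62.5]
force: [0.0, 0.4, -0.5]
gripper_width: 21.7
gripper_force: 0.0
```

send_rows --deltas '[[[0,0,0],[0,0,0]],[[0,0,0],[0,0,0]],[[0,0,0],[0,0,0]],[[0,0,0],[0,0,0]],[[0,0,0],[0,0,0]]]' --grip 1.0 --grip_force 25

```text
time_s: 5.9
ee_pos: [499.9, -327.9, 17.6]
ee_rot: [179.9, 0.0, 62.5]
force: [0.0, 0.1, 4.0]
gripper_width: 9.9
gripper_force: 25.0
```

```bash
python3 -c "
from p import *
plan([499,-329,17],down(62.4),1)
grab_frame('top');grab_frame('scene')
m={n:trace(n,'square') for n in C}
for n in C:
  for e in m[n][:1]:
    print(n,e['p'],e['bbox'])"
```

```text
t 5.9 [ 499.9 -327.9   17.6] [179.94   0.    62.52] w 9.9 F [0.  0.1 4. ]
1 rows: [[-0.0027, -0.0005, 0.0013], [0.0021, 0.0001, 0.0043]]
scene 0.67 [257.2, 230.4, 93.2, 72.9]
top 0.29 [271.3, 227.9, 93.4, 20.0]
```

send_rows --deltas '[[[0,0,-0.005],[0,0,0]],[[0,0,-0.01],[0,0,0]],[[0,0,-0.02],[0,0,0]],[[0,0,-0.03],[0,0,0]],[[0,0,-0.03],[0,0,0]],[[0,0,-0.03],[0,0,0]],[[0,0,-0.015],[0,0,0]],[[0,0,0],[0,0,0]]]'

```text
time_s: 6.9
ee_pos: [500.2, -328.1, 88.5]
ee_rot: [179.8, 0.0, 62.5]
force: [-0.3, -0.0, -1.9]
gripper_width: 9.6
gripper_force: 25.0
```

```bash
python3 -c "
from p import *
plan([505.8,-74.7,80],down(127.3),15)"
```

```text
t 6.9 [ 500.2 -328.1   88.5] [1.7985e+02 1.0000e-02 6.2530e+01] w 9.6 F [-0.3 -0.  -1.9]
15 rows: [[0.0356, 0.0025, 0.0011], [0.0003, 0.0002, -0.1507]]
```

send_rows --deltas '[[[0.0356,0.0025,0.0011],[0.0003,0.0002,-0.1507]],[[0.0356,0.0025,0.0011],[0.0003,0.0002,-0.1507]],[[0.0356,0.0025,0.0011],[0.0003,0.0002,-0.1507]],[[0.0356,0.0025,0.0011],[0.0003,0.0002,-0.1507]],[[0.0356,0.0025,0.0011],[0.0003,0.0002,-0.1507]],[[0.0356,0.0025,0.0011],[0.0003,0.0002,-0.1507]],[[0.0356,0.0025,0.0011],[0.0003,0.0002,-0.1507]],[[0.0356,0.0025,0.0011],[0.0003,0.0002,-0.1507]]]'

```text
time_s: 7.7
ee_pos: [538.8, -191.8, 81.9]
ee_rot: [-179.9, -0.1, 97.2]
force: [-0.1, -0.7, -1.4]
gripper_width: 9.8
gripper_force: 25.0
```

send_rows --deltas '[[[0.0356,0.0025,0.0011],[0.0003,0.0002,-0.1507]],[[0.0356,0.0025,0.0011],[0.0003,0.0002,-0.1507]],[[0.0356,0.0025,0.0011],[0.0003,0.0002,-0.1507]],[[0.0356,0.0025,0.0011],[0.0003,0.0002,-0.1507]],[[0.0356,0.0025,0.0011],[0.0003,0.0002,-0.1507]],[[0.0356,0.0025,0.0011],[0.0003,0.0002,-0.1507]],[[0.0356,0.0025,0.0011],[0.0003,0.0002,-0.1507]],[[0,0,0],[0,0,0]],[[0,0,0],[0,0,0]]]'

```text
time_s: 8.6
ee_pos: [505.1, -74.1, 78.8]
ee_rot: [-179.9, -0.1, 127.3]
force: [-0.6, -0.0, -2.1]
gripper_width: 9.8
gripper_force: 25.0
```

```bash
python3 - <<'E'
from p import *
plan([505.8,-74.7,28],down(127.3),5)
plan([505.8,-74.7,18],down(127.3),1)
ims=[grab_frame(n)[y:y+100,x:x+130,::-1] for n,x,y in(("top",265,170),("scene",255,210))]
cv2.imwrite("pics/c3.png",np.hstack([cv2.resize(i,None,fx=3,fy=3,interpolation=2) for i in ims]))
E
```

```text
t 8.6 [505.1 -74.1  78.8] [-1.7992e+02 -1.4000e-01  1.2726e+02] w 9.8 F [-0.6 -0.  -2.1]
5 rows: [[-0.0004, 0.0001, 0.0203], [-0.0005, -0.001, -0.0002]]
t 8.6 [505.1 -74.1  78.8] [-1.7992e+02 -1.4000e-01  1.2726e+02] w 9.8 F [-0.6 -0.  -2.1]
1 rows: [[-0.0021, 0.0005, 0.1216], [-0.0026, -0.0048, -0.0012]]
```

View pics/c3.png

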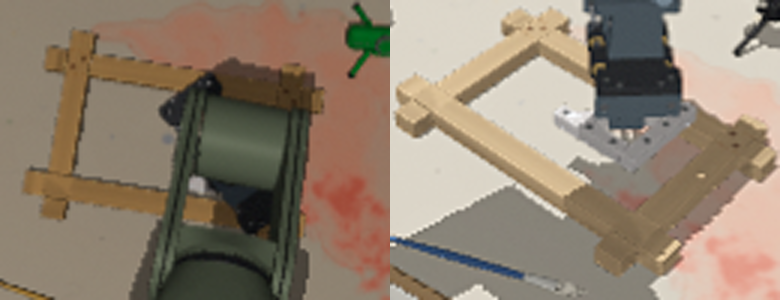

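The scene crop shows the square level in the gripper, with its heel at about (630,165) pointing at the near right corner at about (605,225). The frame has not moved. Next I lower it.

send_rows --deltas '[[[-0.002,0,0.02],[-0.0025,-0.005,-0.001]],[[0,0,0.03],[0,0,0]],[[0,0,0.03],[0,0,0]],[[0,0,0.02],[0,0,0]],[[0,0,0.01],[0,0,0]],[[0,0,0.007],[0,0,0]],[[0,0,0.004],[0,0,0]],[[0,0,0],[0,0,0]],[[0,0,0],[0,0,0]]]'

```text
time_s: 9.6
ee_pos: [506.1, -74.9, 19.0]
ee_rot: [179.9, 0.0, 127.3]
force: [-0.0, -0.1, -1.9]
gripper_width: 9.9
gripper_force: 25.0
```

```bash
python3 - <<'E'
from p import *
plan([505.8,-74.7,18],down(127.3),1)
f=Ro.from_euler('z',-7.7,degrees=True)
for d in([-1,0,0],[0,-1,0]): print(d,(down(127.3).inv()*f).apply(d)/500)
E
```

```text
t 9.6 [506.1 -74.9  19. ] [1.7995e+02 4.0000e-02 1.2731e+02] w 9.9 F [-0.  -0.1 -1.9]
1 rows: [[0.0007, -0.0002, 0.002], [0.0018, 0.0015, 0.0004]]
[-1, 0, 0] [ 1.41421356e-03 -1.41421356e-03 -1.73191211e-19]
[0, -1, 0] [-1.41421356e-03 -1.41421356e-03 -1.73191211e-19]
```

send_rows --deltas '[[[0,0,0.0018],[0.0018,0.0015,0]],[[-0.0014,-0.0014,0],[0,0,0]],[[-0.0014,-0.0014,0],[0,0,0]],[[-0.0014,-0.0014,0],[0,0,0]],[[-0.0014,-0.0014,0],[0,0,0]],[[-0.0014,-0.0014,0],[0,0,0]],[[-0.0014,-0.0014,0],[0,0,0]],[[0,0,0],[0,0,0]]]'

```text
time_s: 10.4
ee_pos: [504.9, -80.9, 17.7]
ee_rot: [-180.0, -0.0, 127.3]
force: [0.5, -0.7, -0.7]
gripper_width: 9.7
gripper_force: 25.0
```

send_rows --deltas '[[[-0.0014,-0.0014,0],[0,0,0]],[[0,0,0],[0,0,0]]]'

```text
time_s: 10.6
ee_pos: [504.8, -81.8, 17.7]
ee_rot: [-180.0, -0.0, 127.3]
force: [0.1, -0.1, -1.9]
gripper_width: 9.8
gripper_force: 25.0
```

send_rows --deltas '[[[-0.0014,-0.0014,0],[0,0,0]],[[0,0,0],[0,0,0]]]'

```text
time_s: 10.8
ee_pos: [504.7, -82.6, 17.7]
ee_rot: [-180.0, -0.0, 127.3]
force: [-0.0, 0.6, -1.6]
gripper_width: 9.8
gripper_force: 25.0
```

send_rows --deltas '[[[-0.0014,-0.0014,0],[0,0,0]],[[0,0,0],[0,0,0]]]'

```text
time_s: 11.0
ee_pos: [504.6, -83.3, 17.7]
ee_rot: [-180.0, -0.1, 127.3]
force: [1.2, 3.2, -0.8]
gripper_width: 10.1
gripper_force: 25.0
```

send_rows --deltas '[[[-0.0014,-0.0014,0],[0,0,0]],[[0,0,0],[0,0,0]]]'

```text
time_s: 11.2
ee_pos: [504.4, -84.4, 17.7]
ee_rot: [-180.0, -0.1, 127.3]
force: [0.2, 4.2, -1.5]
gripper_width: 9.6
gripper_force: 25.0
```

send_rows --deltas '[[[-0.0014,-0.0014,0],[0,0,0]],[[0.0014,-0.0014,0],[0,0,0]],[[0.0014,-0.0014,0],[0,0,0]],[[0.0014,-0.0014,0],[0,0,0]],[[0.0014,-0.0014,0],[0,0,0]],[[0.0014,-0.0014,0],[0,0,0]],[[0.0014,-0.0014,0],[0,0,0]],[[0,0,0],[0,0,0]]]'

```text
time_s: 12.0
ee_pos: [497.9, -84.9, 17.7]
ee_rot: [-179.9, -0.1, 127.3]
force: [1.7, 1.0, -1.1]
gripper_width: 9.7
gripper_force: 25.0
```

send_rows --deltas '[[[0.0014,-0.0014,0],[0,0,0]],[[0,0,0],[0,0,0]]]'

```text
time_s: 12.2
ee_pos: [497.0, -84.8, 17.7]
ee_rot: [-179.9, -0.1, 127.3]
force: [0.1, 2.5, -1.1]
gripper_width: 10.1
gripper_force: 25.0
```

send_rows --deltas '[[[0.0014,-0.0014,0],[0,0,0]],[[0,0,0],[0,0,0]]]'

```text
time_s: 12.4
ee_pos: [496.7, -84.8, 17.8]
ee_rot: [-180.0, 0.0, 127.3]
force: [2.0, 1.4, -1.9]
gripper_width: 9.8
gripper_force: 25.0
```

send_rows --deltas '[[[0.0014,-0.0014,0],[0,0,0]],[[0,0,0],[0,0,0]]]'

```text
time_s: 12.6
ee_pos: [495.8, -84.6, 17.8]
ee_rot: [-180.0, 0.0, 127.3]
force: [2.9, 0.8, -3.0]
gripper_width: 9.6
gripper_force: 25.0
```

send_rows --deltas '[[[0.0014,-0.0014,0],[0,0,0]],[[0,0,0],[0,0,0]]]'

```text
time_s: 12.8
ee_pos: [494.8, -84.5, 17.8]
ee_rot: [-180.0, 0.0, 127.3]
force: [3.6, -0.3, -2.4]
gripper_width: 9.9
gripper_force: 25.0
```

send_rows --deltas '[[[-0.0014,-0.0014,0],[0,0,0]],[[-0.0014,-0.0014,0],[0,0,0]],[[0,0,0],[0,0,0]]]'

```text
time_s: 13.1
ee_pos: [494.0, -85.9, 17.8]
ee_rot: [-180.0, -0.1, 127.3]
force: [1.9, 3.7, -0.0]
gripper_width: 10.2
gripper_force: 25.0
```

send_rows --deltas '[[[0.0014,-0.0014,0],[0,0,0]],[[0,0,0],[0,0,0]],[[0,0,0],[0,0,0]]]'

```text
time_s: 13.4
ee_pos: [493.4, -86.2, 17.8]
ee_rot: [-180.0, -0.0, 127.3]
force: [3.0, 2.6, -0.8]
gripper_width: 10.1
gripper_force: 25.0
```

send_rows --deltas '[[[0,0,0],[0,0,0]],[[0,0,0],[0,0,0]],[[0,0,0],[0,0,0]],[[0,0,0],[0,0,0]],[[0,0,0],[0,0,0]]]' --grip 0.79

```text
time_s: 13.9
ee_pos: [492.9, -86.2, 17.7]
ee_rot: [-179.9, -0.1, 127.3]
force: [-0.3, -0.2, 0.0]
gripper_width: 19.5
gripper_force: 0.0
```

send_rows --deltas '[[[0,0,-0.005],[0,0,0]],[[0,0,-0.01],[0,0,0]],[[0,0,-0.02],[0,0,0]],[[0,0,-0.04],[0,0,0]],[[0,0,-0.06],[0,0,0]],[[0,0,-0.06],[0,0,0]],[[0,0,-0.06],[0,0,0]]]'

```text
time_s: 14.6
ee_pos: [493.2, -86.2, 147.3]
ee_rot: [-180.0, 0.0, 127.3]
force: [-0.1, -0.4, -0.0]
gripper_width: 19.3
gripper_force: 0.0
```

```bash
python3 - <<'E'
from p import *
s=state();print(s["ee_pos"])
# swing arm clear to the robot's left for a clear view
plan([300,250,180],down(150),12)
E
```

```text
[493.23347029 -86.15262048 147.32935365]
t 14.6 [493.2 -86.2 147.3] [-179.99    0.    127.32] w 19.3 F [-0.1 -0.4 -0. ]
12 rows: [[0.0619, 0.0199, -0.0054], [-0.0, 0.0, -0.066]]
```

send_rows --deltas '[[[0.0743,0.0239,-0.0065],[0,0,-0.079]],[[0.0743,0.0239,-0.0065],[0,0,-0.079]],[[0.0743,0.0239,-0.0065],[0,0,-0.079]],[[0.0743,0.0239,-0.0065],[0,0,-0.079]],[[0.0743,0.0239,-0.0065],[0,0,-0.079]],[[0.0743,0.0239,-0.0065],[0,0,-0.079]],[[0.0743,0.0239,-0.0065],[0,0,-0.079]],[[0.0743,0.0239,-0.0065],[0,0,-0.079]],[[0.0743,0.0239,-0.0065],[0,0,-0.079]],[[0.0743,0.0239,-0.0065],[0,0,-0.079]]]' --grip 0.45

```text
time_s: 15.6
ee_pos: [300.5, 251.9, 179.1]
ee_rot: [179.9, -0.0, 150.0]
force: [1.0, -0.0, 0.1]
gripper_width: 50.4
gripper_force: 0.0
```

```bash
cat > m2.py <<'E'
from p import *
im={n:grab_frame(n) for n in C};M={}
for n in C:
    M[n]={}
    for l in("frame","rail","square"):
        d=trace(n,l)
        if l!="square": d=[e for e in d if e["bbox"][2]>60]
        print(n,l,[(np.round(e["bbox"]).tolist(),round(e["p"],2)) for e in d[:2]])
        if d:M[n][l]=d[0]["pixels"]
f=[520,-15,-8]
for ns in(("top",),("scene",),("top","scene")):
  try:
    f,c=fit(lambda v:[T(*v,P) for P in FULL],f,{n:M[n]["frame"]|M[n]["rail"] for n in ns},[10,10,4]);print(ns,"frame",f,c)
  except Exception as e: print(e)
  try:
    q,c=fit(lambda v:[T(*v,P) for P in SQ],[494.2,-87.3,-7.7],{n:M[n]["square"] for n in ns},[6,6,4])
    R=lambda a:Ro.from_euler('z',a,degrees=True)
    h=T(*q,np.array([[-47,-47,0]]))[0]-[f[0],f[1],0];print(ns,"sq",q,c,"heel in frame",R(f[2]).inv().apply(h),"dyaw",q[2]-f[2])
  except Exception as e: print(e)
v=[cv2.resize(im[n][y:y+100,x:x+130,::-1],None,fx=3,fy=3,interpolation=2) for n,x,y in(("top",265,170),("scene",255,210))]
cv2.imwrite("pics/c4.png",np.hstack(v))
E
python3 m2.py
```

```text
scene frame [([256.0, 214.0, 130.0, 87.0], 0.56)]
scene rail [([257.0, 233.0, 96.0, 72.0], 0.86), ([255.0, 213.0, 126.0, 92.0], 0.39)]
scene square [([314.0, 263.0, 42.0, 19.0], 0.79)]
top frame [([280.0, 182.0, 97.0, 71.0], 0.78)]
top rail [([275.0, 228.0, 92.0, 21.0], 0.93)]
top square [([329.0, 216.0, 28.0, 22.0], 0.76)]
('top',) frame [521.49094173 -14.46838001  -7.87116476] 0.08685686572398088
('top',) sq [492.83443713 -86.87036635  -8.12661959] 0.2012701199882938 heel in frame [ -65.68043562 -122.43422914    0.        ] dyaw -0.2554548256919258
('scene',) frame [522.33225987 -15.11681777  -7.81522735] 0.06633777218552306
('scene',) sq [494.90903233 -87.29465535  -6.15803336] 0.7776683093914929 heel in frame [ -62.9749796  -123.57596706    0.        ] dyaw 1.657193990851268
('top', 'scene') frame [521.80073498 -14.32220071  -7.82106901] 0.15701970290291578
('top', 'scene') sq [493.5562434  -87.02057033  -8.05400401] 0.989657967545795 heel in frame [ -65.27966057 -122.67416134    0.        ] dyaw -0.23293499887800273
```

View pics/c4.png

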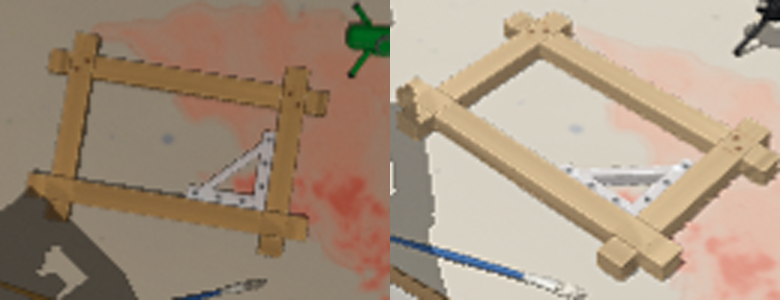

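The crop shows the square flush in the near right corner, with its heel at about (268,208) in the top view. The rail is still seated. The fit puts the heel at (-65.3, -122.7) in the frame and the yaw error at 0.2°. Next is the rail.

```bash
python3 - <<'E'
from p import *
plan([443.6,4.5,80],down(82.2),12)
E
```

```text
t 16.0 [302.1 249.9 178. ] [-1.7998e+02 -3.0000e-02  1.4983e+02] w 50.2 F [ 0.2  0.6 -1.1]
12 rows: [[-0.05, 0.001, 0.0163], [-0.0001, -0.0, 0.1967]]
```

send_rows --deltas '[[[-0.05,0.001,0.0163],[0,0,0.1967]],[[-0.05,0.001,0.0163],[0,0,0.1967]],[[-0.05,0.001,0.0163],[0,0,0.1967]],[[-0.05,0.001,0.0163],[0,0,0.1967]],[[-0.05,0.001,0.0163],[0,0,0.1967]],[[-0.05,0.001,0.0163],[0,0,0.1967]],[[-0.05,0.001,0.0163],[0,0,0.1967]],[[-0.05,0.001,0.0163],[0,0,0.1967]],[[-0.05,0.001,0.0163],[0,0,0.1967]],[[-0.05,0.001,0.0163],[0,0,0.1967]]]'

```text
time_s: 17.0
ee_pos: [442.4, 53.6, 95.9]
ee_rot: [-180.0, -0.0, 93.2]
force: [0.6, 0.3, 0.1]
gripper_width: 50.2
gripper_force: 0.0
```

send_rows --deltas '[[[-0.05,0.001,0.0163],[0,0,0.1967]],[[-0.05,0.001,0.0163],[0,0,0.1967]],[[0,0,0],[0,0,0]],[[0,0,0],[0,0,0]]]'

```text
time_s: 17.4
ee_pos: [443.3, 4.9, 79.9]
ee_rot: [-179.9, -0.0, 82.2]
force: [0.4, 0.2, 0.7]
gripper_width: 50.1
gripper_force: 0.0
```

```bash
python3 - <<'E'
from p import *
plan([443.6,4.5,18],down(82.2),1)
E
```

```text
t 17.4 [443.3   4.9  79.9] [-1.7992e+02 -2.0000e-02  8.2210e+01] w 50.1 F [0.4 0.2 0.7]
1 rows: [[-0.0007, 0.0008, 0.1238], [-0.0028, -0.0005, 0.0002]]
```

send_rows --deltas '[[[-0.0007,0.0008,0.03],[-0.0028,0,0]],[[0,0,0.03],[0,0,0]],[[0,0,0.03],[0,0,0]],[[0,0,0.02],[0,0,0]],[[0,0,0.01],[0,0,0]],[[0,0,0.0038],[0,0,0]],[[0,0,0],[0,0,0]],[[0,0,0],[0,0,0]]]'

```text
time_s: 18.2
ee_pos: [444.1, 5.5, 18.6]
ee_rot: [179.9, -0.0, 82.3]
force: [-0.6, -0.2, 0.8]
gripper_width: 50.2
gripper_force: 0.0
```

send_rows --deltas '[[[0,0,0],[0,0,0]],[[0,0,0],[0,0,0]],[[0,0,0],[0,0,0]],[[0,0,0],[0,0,0]],[[0,0,0],[0,0,0]],[[0,0,0],[0,0,0]]]' --grip 1.0 --grip_force 6

```text
time_s: 18.8
ee_pos: [443.7, 5.5, 18.3]
ee_rot: [180.0, -0.0, 82.3]
force: [-1.4, 0.4, 4.5]
gripper_width: 30.2
gripper_force: 6.0
```

send_rows --deltas '[[[0,0,0],[0,0,0]],[[0,0,0],[0,0,0]],[[0,0,-0.004],[0,0,0]],[[0,0,-0.006],[0,0,0]],[[0,0,-0.008],[0,0,0]],[[0,0,-0.01],[0,0,0]],[[0,0,-0.012],[0,0,0]],[[0,0,-0.02],[0,0,0]],[[0,0,-0.03],[0,0,0]],[[0,0,-0.03],[0,0,0]]]' --grip_force 35

```text
time_s: 19.8
ee_pos: [443.5, 5.5, 79.1]
ee_rot: [180.0, 0.0, 82.3]
force: [-0.5, 0.5, -0.5]
gripper_width: 29.9
gripper_force: 35.0
```

```bash
python3 - <<'E'
from p import *
yaw,lens=191.4,np.array([762,-109,100.])
A=Ro.from_euler('zy',[yaw,-50],degrees=True).as_matrix();X=A[:,0];Y=A[:,1]
print(X,Y,A[:,2],lens+240*X)
Rt=np.c_[-Y,np.cross(-X,-Y),-X];tcp=lens+240*X+18.3*X-8.5*Y
print(tcp)
plan(tcp,Ro.from_matrix(Rt),25)
E
```

```text
[-0.63010617 -0.19765734 -0.75093129] [ 0.12705169 -0.98027117  0.15141431] [-0.76604444  0.          0.64278761] [ 610.77452036 -156.43776169  -80.22350866]
[ 598.16363817 -151.72258604  -95.2525728 ]
t 19.8 [443.5   5.5  79.1] [179.98   0.    82.34] w 29.9 F [-0.5  0.5 -0.5]
25 rows: [[-0.0143, -0.0108, 0.0215], [-0.1944, 0.0201, -0.0242]]
```

```bash
python3 - <<'E'
from p import *
M=np.load("masks.npy",allow_pickle=True).item()
def cam(v):
    x,y,yaw,D=v;A=Ro.from_euler('ZY',[yaw,-50],degrees=True)
    return [A.apply(box(-abs(D),0,-46,46,-15,15))+[x,y,100]]
for ns in(("top",),("scene",),("top","scene")):
    print(ns,"cam",*fit(cam,[762,-109,191.4,30],{n:M[n]["camera_head"] for n in ns},[8,8,8,10]))
yaw,lens=191.4,np.array([762,-109,100.])
A=Ro.from_euler('ZY',[yaw,-50],degrees=True).as_matrix();X=A[:,0];Y=A[:,1]
print(X,Y,lens+240*X)
Rt=np.c_[-Y,np.cross(-X,-Y),-X];tcp=lens+240*X+18.3*X-8.5*Y
print(tcp)
plan(tcp,Ro.from_matrix(Rt),25)
E
```

```text
('top',) cam [ 770.62479549 -103.67459217  190.80695404   11.11474053] 0.10960041712091767
('scene',) cam [ 760.22619068 -111.52114563  190.58182504   10.58238124] 0.13475567688232762
('top', 'scene') cam [ 765.72054202 -106.99695056  189.81272379   23.91625285] 0.4033384395813991
[-0.63010617 -0.12705169  0.76604444] [ 0.19765734 -0.98027117  0.        ] [ 610.77452036 -139.49240545  283.85066635]
[ 597.56349014 -133.48514638  297.86927966]
t 19.8 [443.5   5.5  79.1] [179.98   0.    82.34] w 29.9 F [-0.5  0.5 -0.5]
25 rows: [[-0.0108, 0.0176, -0.013], [-0.0553, 0.0093, -0.0255]]
```

send_rows --deltas '[[[-0.0108,0.0176,-0.013],[-0.0553,0.0093,-0.0255]],[[-0.0108,0.0176,-0.013],[-0.0553,0.0093,-0.0255]],[[-0.0108,0.0176,-0.013],[-0.0553,0.0093,-0.0255]],[[-0.0108,0.0176,-0.013],[-0.0553,0.0093,-0.0255]],[[-0.0108,0.0176,-0.013],[-0.0553,0.0093,-0.0255]],[[-0.0108,0.0176,-0.013],[-0.0553,0.0093,-0.0255]],[[-0.0108,0.0176,-0.013],[-0.0553,0.0093,-0.0255]],[[-0.0108,0.0176,-0.013],[-0.0553,0.0093,-0.0255]],[[-0.0108,0.0176,-0.013],[-0.0553,0.0093,-0.0255]],[[-0.0108,0.0176,-0.013],[-0.0553,0.0093,-0.0255]]]'

```text
time_s: 20.8
ee_pos: [517.9, -55.8, 153.4]
ee_rot: [164.0, -1.6, 90.0]
force: [0.1, -0.1, -1.3]
gripper_width: 29.9
gripper_force: 35.0
```

send_rows --deltas '[[[-0.0108,0.0176,-0.013],[-0.0553,0.0093,-0.0255]],[[-0.0108,0.0176,-0.013],[-0.0553,0.0093,-0.0255]],[[-0.0108,0.0176,-0.013],[-0.0553,0.0093,-0.0255]],[[-0.0108,0.0176,-0.013],[-0.0553,0.0093,-0.0255]],[[-0.0108,0.0176,-0.013],[-0.0553,0.0093,-0.0255]],[[-0.0108,0.0176,-0.013],[-0.0553,0.0093,-0.0255]],[[-0.0108,0.0176,-0.013],[-0.0553,0.0093,-0.0255]],[[-0.0108,0.0176,-0.013],[-0.0553,0.0093,-0.0255]],[[-0.0108,0.0176,-0.013],[-0.0553,0.0093,-0.0255]],[[-0.0108,0.0176,-0.013],[-0.0553,0.0093,-0.0255]]]'

```text
time_s: 21.8
ee_pos: [575.9, -108.9, 245.9]
ee_rot: [147.9, -1.1, 97.7]
force: [0.3, 0.4, -1.3]
gripper_width: 29.9
gripper_force: 35.0
```

send_rows --deltas '[[[-0.0108,0.0176,-0.013],[-0.0553,0.0093,-0.0255]],[[-0.0108,0.0176,-0.013],[-0.0553,0.0093,-0.0255]],[[-0.0108,0.0176,-0.013],[-0.0553,0.0093,-0.0255]],[[-0.0108,0.0176,-0.013],[-0.0553,0.0093,-0.0255]],[[-0.0108,0.0176,-0.013],[-0.0553,0.0093,-0.0255]],[[0,0,0],[0,0,0]],[[0,0,0],[0,0,0]],[[0,0,0],[0,0,0]]]'

```text
time_s: 22.6
ee_pos: [597.2, -133.1, 296.2]
ee_rot: [140.1, -0.0, 101.4]
force: [0.4, 0.4, -2.1]
gripper_width: 29.7
gripper_force: 35.0
```

```bash
python3 - <<'E'
from p import *
yaw,lens=191.,np.array([763,-108,100.])
A=Ro.from_euler('ZY',[yaw,-50],degrees=True).as_matrix();X=A[:,0];Y=A[:,1]
Rt=np.c_[-Y,np.cross(-X,-Y),-X];tcp=lens+240*X+18.3*X-8.5*Y
print(tcp);plan(tcp,Ro.from_matrix(Rt),2)
s=state();R0=Ro.from_euler('xyz',s["ee_rot"],degrees=True)
f=lambda B:R0.apply(B*[1,1,-1]+[-8.5,0,18.3])+s["ee_pos"]
# expected rail: tool x=rail y, tool y=rail x, tool z=-rail z
P=[f(np.array(b)[:,[1,0,2]]) for b in (box(-15,15,-180,180,11,22),box(-15,15,-121,121,0,11))]
v=[]
for n,x,y in(("top",255,120),("scene",245,130)):
    im=grab_frame(n)[:,:,::-1].copy()
    o=cv2.resize(im[y:y+170,x:x+195],None,fx=2,fy=3 if 0 else 2,interpolation=2)
    q=((cv2.convexHull(proj(n,P[0]).astype(np.float32))+.5-[x,y])*2).astype(int)
    cv2.polylines(o,[q.astype(np.int32)],True,(0,0,255),1);v.append(o)
    for e in trace(n,"rail")[:2]: print(n,e["bbox"],e["p"],cv2.boundingRect(proj(n,np.vstack(P)).astype(np.float32)))
cv2.imwrite("pics/c5.png",np.hstack(v))
E
```

```text
[ 598.39656016 -131.33657561  297.86927966]
t 22.6 [ 597.2 -133.1  296.2] [ 1.4007e+02 -5.0000e-02  1.0142e+02] w 29.7 F [ 0.4  0.4 -2.1]
2 rows: [[0.0015, 0.0023, -0.0003], [-0.0012, -0.0053, 0.005]]
top [308.9, 174.4, 112.4, 30.8] 0.95 (307, 174, 115, 30)
top [279.9, 180.9, 82.9, 76.1] 0.75 (307, 174, 115, 30)
scene [314.8, 154.3, 129.6, 46.0] 0.75 (311, 157, 135, 41)
scene [254.6, 210.3, 129.1, 94.5] 0.27 (311, 157, 135, 41)
```

View pics/c5.png

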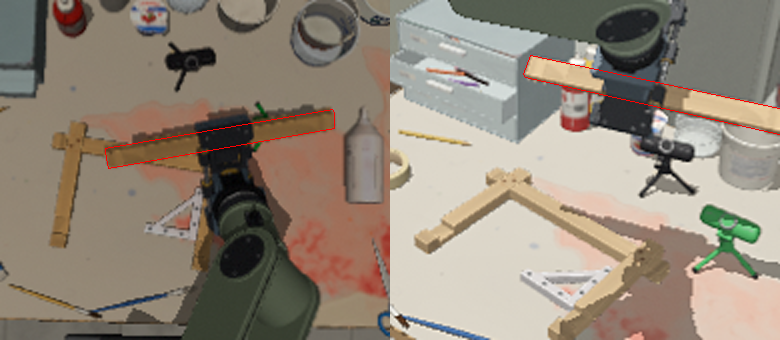

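The rail sits on its predicted outline in both views and is parallel to the black camera head. The square still lies at the right side bar, at about (565,285). I'll make a 2 mm trim, let it settle, and check the square once more before handing in.

send_rows --deltas '[[[0.0015,0.0023,0],[0,-0.005,0.005]],[[0.0015,0.0023,0],[0,-0.005,0.005]],[[0,0,0],[0,0,0]],[[0,0,0],[0,0,0]],[[0,0,0],[0,0,0]],[[0,0,0],[0,0,0]],[[0,0,0],[0,0,0]],[[0,0,0],[0,0,0]]]'

```text
time_s: 23.6
ee_pos: [599.2, -132.0, 298.1]
ee_rot: [140.0, 0.0, 101.0]
force: [-0.6, -0.8, -1.5]
gripper_width: 30.1
gripper_force: 35.0
```

```bash
python3 - <<'E'
from p import *
n="scene";grab_frame(n)
d=trace(n,"square");q,c=fit(lambda v:[T(*v,P) for P in SQ],[493.5,-87,-8],{n:d[0]["pixels"]},[5,5,3]);print("sq",d[0]["p"],q,c)
d=[e for e in trace(n,"frame") if e["bbox"][2]>60]
f,c=fit(lambda v:[T(*v,P) for P in FR0],[522,-15,-7.8],{n:d[0]["pixels"]},[5,5,3]);print("frame",d[0]["p"],f,c)
h=T(*q,np.array([[-47,-47,0]]))[0]-[f[0],f[1],0];print(Ro.from_euler('z',f[2],degrees=True).inv().apply(h),q[2]-f[2])
s=state();print(s["ee_pos"],s["ee_rot"],s["gripper_width"],np.abs(s["qvel"]).max())
E
```

```text
sq 0.73 [494.92639408 -87.45614363  -5.78486972] 0.40762761148624693
frame 0.91 [522.35281929 -16.48748277  -8.16284356] 0.07035883634499551
[ -62.08134826 -123.05346929    0.        ] 2.377973841813561
[ 599.17744222 -131.89516561  298.15623936] [1.39991354e+02 2.69328944e-02 1.00971075e+02] 29.984520625122567 0.13809160502590767
```

```bash
python3 -c "
from workcell import *
print(job_done())"
```

```text
the job is handed in; nothing more can be done
None
```

I handed the job in at about 24 s: the square lies released in the near right corner, and the rail is held still about 24 cm in front of the black camera's lens, underside toward it. The hand-in returned no verdict; the last scene-camera check put the square's heel about 3 mm from home, within the 6 mm limit, and 2.4° off (limit 4°) from a poor fit that had not shifted since placement.

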